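# Change over the rocker-lid parts bins

### The job

Picking moves on from the green parts bin to the yellow one. Shut the green bin's lid fully by pressing down its raised far end, and open the yellow bin's lid fully by pressing its black front tab down to the stop, so that the far end tips up. Leave the blue bin's lid shut.

Things in the scene. Friction and masses are not known exactly. Their poses are not given: they have to be found in the camera images.
- yellow_bin: Yellow parts bin, fixed, 160 x 110 mm, rim 95 mm up. Origin: centre of its underside; x away from the robot, z up. The level axle of its rocker lid is 73 mm to -x, 98.5 mm up. Lid: 5 mm plate, 155 mm long behind the axle, 112 wide; black tab 70 wide, reaching 65 mm before it, nothing below. Stiff hinge, stays where left; opens 0 to 0.6 rad, hard stops. Green and blue bins are alike.
- yellow_tab (a point): On top of the yellow lid's black tab, mid-width, 45 mm to the robot side of the axle, 102 mm above the table when shut (as at the start, to 0.06 rad). x: along the lid to its far end; z: out of its upper face, leaning to the robot by the opening angle. About 4 N here presses the tab down, some 25 mm to the stop (0.6 rad), and the far end tips up.
- green_end (a point): On the upper face of the green lid, mid-width, 115 mm behind its axle, 40 mm short of the far edge; 101 mm above the table when shut. Starts open 0.45 to 0.6 rad, far edge up to 190 mm high. x: along the lid to its far end; z: out of its upper face, leaning to the robot by the opening angle. About 2 N straight down shuts it (0 rad, hard stop).
- blue_tab (a point): On the black tab of the blue bin's lid, placed as on the yellow one; a bystander, shut. The three bins stand in a row across the table in any order, each turned up to 17 degrees, 200 mm or more between centres. Small fittings, a can, tape, tools and cartons stand about, none over a lid or tab and those near the bins no taller than 120 mm.
Things that resemble listed ones, but are neither listed nor needed, are in the scene too. What is shaped like the yellow_bin but pink is not meant. There is more than one size of the part that bears green_end; the job needs the larger.

How it is judged:
By the outcome, as a careful person would: the job done as asked, in the order asked, and still so for the second after the job is handed in, with the robot touching nothing.
It also fails if it takes over 40 s, if anything falls off the work surface, if the arm or the gripper's body presses on something with over 40 N, if the wrist force passes 120 N, or if a joint passes its speed limit or range.

### The arm

A 7-joint arm with a two-finger parallel gripper is mounted at the origin on the work surface. World frame = base frame: x ahead of the robot, y to its left, z up, the work surface at z = 0. Lengths are in m, angles in rad, forces in N, time in s.
With the tool pointing down it reaches from about 0.425 to 0.925 m from the base axis. Payload 6.8 kg.
Tool frame: the origin (TCP) lies at the very end of the fingers, on their centre line; the grasp point (between the pads) lies 19 mm behind it; z points along the fingers, y is the line along which they close (so a half turn about z gives the same grasp; the last joint's range is limited). The gripper opens to 85 mm and grips with 20 to 120 N. Pads are 22 mm wide; open, the fingers measure 114 mm over their backs; the gripper's body (76 mm by 85 mm) begins 54 mm behind the grasp point. The pads swing forward as they close: fully open they stand 13 mm farther back than shut.
Start: joints at [-1.288, 0.477, 0.022, 1.555, -0.011, 1.109, -0.083], TCP at [0.257, 0.624, 0.231] pointing down, gripper open.
Joint ranges: [-2.96, 2.96], [-0.34, 2.1], [-1.41, 1.46], [0.24, 2.44], [-1.37, 4.51], [0.17, 1.92], [-2.96, 2.96]. Speed limits (rad/s): [2.39, 2.39, 3.14, 3.14, 3.14, 3.14, 3.14].

### API

Orientations are given as a rotation vector (axis times angle).
In Python, from bench import monitor, optics, r gives the robot as it stands.
- The arm moves only by the shell command python3 -m crank 'ROWS' [OPENING] [FORCE]. ROWS is JSON, a list of rows, each a list of 2 entries, a list of its own where there are three numbers: the shift along the tool's x, y, z in cm, then the turn, a rotation vector about the tool's x, y, z in rad. A call has 1 to 5 rows; each row shifts and turns the commanded pose from where the row before left it, along the tool's axes as they then stand; what a row does not reach is not made up. A row lasts 1/10 s, in which the tool goes at most 50 mm and 8.59 degrees, less where a joint would pass 70% of its speed; a pose out of reach is approached as far as the arm can. A call is refused whole if a number of a shift passes 5 or a number of a turn 0.15, either way. A call with a gripper value outside its range is refused whole. OPENING is the finger opening in cm, from 0 to 8.54, set as the call begins (- or left out, the last holds). The fingers move at their own pace and stop on an object; FORCE is the grip in N (left out, the last holds). Time passes only in rows, so rows that do not move let the fingers close. It gives the time, the measured TCP pose, the force, the opening and the grip force at its end, in the units of the state.
- monitor.get_obs(): the state, without advancing time (a new reading comes with each control period).
- optics.grab_frame(name): name is "side" or "top"; returns (picture, depth): 400x640x3 uint8, red, green, blue; 400x640 float32, m along the optical axis (not along the pixel's ray), 0 where there is no reading.
- optics.camera_model(name): a dict with "vertical_fov" (degrees; the focal length in pixels is half the picture's height over the tangent of half this angle, whatever the lens; pixels are square), "cx", "cy" (the principal point, pixels), "R" (3x3) and "t" (3): a world point X has camera coordinates R X + t. Camera axes: x right, y down, z forward; pixel columns grow to the right and rows downward; lengths in m; the calibration is good to about 2 mm. A picture is of the moment at which its call begins. camera_model takes no time and is no camera call.
- r.hand_in(): hands the job in; it is judged then, once.
The state is a dict: "clock": time; "joints": joint angles; "qvel": joint speeds; "tau": joint torques, N m; "tcp_pos": TCP position; "orientation": TCP orientation; "contact_force": force on the tool from outside, world axes, zero at the start; "moment": the same for the moment, N m; "grip_width": finger opening in m; "gripper_force": force on a finger pad.
Only numpy, scipy, OpenCV 4.12 (cv2) and the standard library are available. Lean on these libraries where they do the work, as an engineer would, in place of code of your own. Each camera call takes 0.05 s, during which the arm holds its last target. There are 200 camera calls.

## Working session

There is one attempt and no reset: what is moved stays moved. The work goes in short steps, Python scripts to look and compute and a shell command to move; the robot and the scene stay as the last step left them, time stands still between calls to the robot, and variables do not carry over. Pictures are saved under pics/ and viewed, at most 10 in all, crops included, and the job is handed in when it is done.

```bash
ls; mkdir -p pics
python3 - <<'E'
from bench import monitor, optics, r
import cv2,numpy as np
for n in("top","side"):
    p,d=optics.grab_frame(n); cv2.imwrite(f"pics/{n}0.png",p[:,:,::-1]); np.save(f"{n}0.npy",d); np.save(f"{n}0p.npy",p)
    print(n,optics.camera_model(n))
s=monitor.get_obs();print(s)
E
```

```text
pics
top {'vertical_fov': 51.72545902262104, 'cx': 319.365441936402, 'cy': 200.20995862025546, 'R': array([[-6.29404843e-03, -9.99979714e-01,  9.78200140e-04],
       [-9.82572246e-01,  6.00274500e-03, -1.85784144e-01],
       [ 1.85774503e-01, -2.13048671e-03, -9.82590095e-01]]), 't': array([-0.11219079,  0.5532789 ,  1.18038212])}
side {'vertical_fov': 55.71940030796243, 'cx': 321.0769368271183, 'cy': 199.13786795942588, 'R': array([[-0.97178619, -0.23536083,  0.01539119],
       [-0.1941935 ,  0.7613592 , -0.6185637 ],
       [ 0.13386744, -0.60410053, -0.7855839 ]]), 't': array([0.48615351, 0.21531857, 0.86865608])}
{'clock': 0.1, 'joints': array([-1.28808223,  0.4776914 ,  0.02236825,  1.5563228 , -0.01151663,
        1.10931342, -0.08313938]), 'qvel': array([ 0.00072557, -0.00133407,  0.00038902, -0.00284269, -0.00097942,
        0.00253927,  0.00040851]), 'tau': array([ 4.86031466e-03, -5.97761965e+01,  1.61400698e+00, -2.81952685e+01,
        1.28569620e-02,  5.04866344e-03,  2.34519369e-06]), 'tcp_pos': array([0.25695592, 0.62361402, 0.23045347]), 'orientation': array([-6.10026642e-01, -3.08159113e+00,  2.50363456e-03]), 'contact_force': array([ 0.83521517, -0.26477458, -0.21453847]), 'moment': array([-0.02319306,  0.03438607,  0.03431077]), 'gripper_force': 0.0, 'grip_width': 0.08562807285901529}
```

View pics/top0.png

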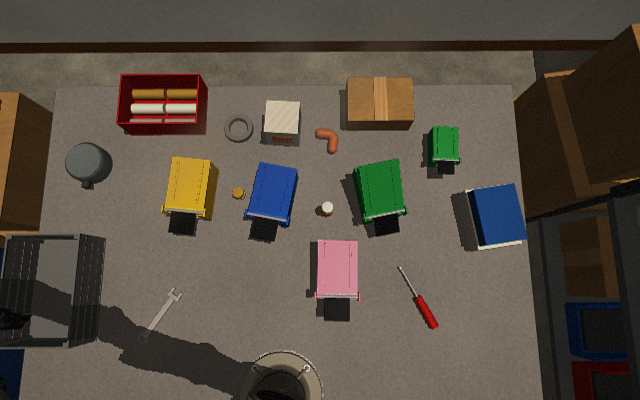

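View pics/side0.png

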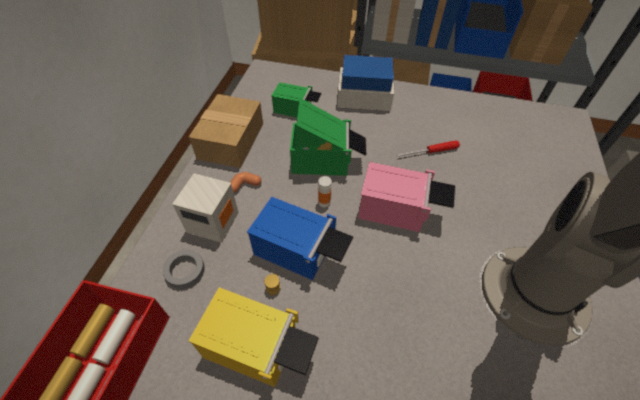

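The top view shows the yellow bin at (190,187) with its tab at (183,222). The blue bin is at (271,193), and the large green bin with its lid open is at (380,190), tab (386,226). The lookalikes are the small green bin (445,147), the pink bin (337,270) and the blue/white carton (497,215). I choose the large green bin (380,190) and the yellow bin (190,187), and will check both in a crop.

```bash
cat > h.py <<'E'
import numpy as np,cv2
from bench import monitor,optics,r
from scipy.spatial.transform import Rotation as Ro
def cloud(n,d):
    m=optics.camera_model(n);f=200/np.tan(np.radians(m["vertical_fov"]/2))
    v,u=np.mgrid[:400,:640];c=np.stack([(u-m["cx"])/f*d,(v-m["cy"])/f*d,d],-1)
    return (c-m["t"])@m["R"]
BOX={"yellow":((20,60,60),(35,255,255)),"green":((50,80,30),(80,255,255)),"black":((0,0,0),(180,255,45)),"blue":((105,100,40),(125,255,255))}
def pts(n,p,d,col,ctr,rad,zlo,zhi=.25):
    W=cloud(n,d);h=cv2.cvtColor(p,cv2.COLOR_RGB2HSV);m=cv2.inRange(h,*map(np.array,BOX[col]))>0
    m&=(d>0)&(np.hypot(W[...,0]-ctr[0],W[...,1]-ctr[1])<rad)&(W[...,2]>zlo)&(W[...,2]<zhi)
    return W[m]
E
python3 - <<'E'
from h import *
P={n:(np.load(f"{n}0p.npy"),np.load(f"{n}0.npy")) for n in("top","side")}
W=cloud("top",P["top"][1])
for nm,(u,v),(a,b) in(("yellow",(190,187),(183,222)),("blue",(271,193),(264,229)),("green",(380,190),(386,226))):
    print(nm,W[v,u].round(3),"tab",W[b,a].round(3))
    for n in P:
        L=pts(n,*P[n],nm,W[v,u][:2],.14,.092)
        T=pts(n,*P[n],"black",W[b,a][:2],.07,.05)
        c=L.mean(0);e=np.linalg.svd(L-c,full_matrices=0)[2]
        rc=cv2.minAreaRect(L[:,:2].astype(np.float32))
        print(n,len(L),"c",c.round(4),"nrm",e[2].round(3),"rect",np.round(rc[0],4),np.round(rc[1],4),round(rc[2],1),"z",np.percentile(L[:,2],[2,50,98]).round(3))
        if len(T)>10:
            rt=cv2.minAreaRect(T[:,:2].astype(np.float32));print("   tab",len(T),np.round(rt[0],4),np.round(rt[1],4),round(rt[2],1),T.mean(0).round(4))
t=cv2.resize(P["top"][0][140:250,150:470],None,fx=2.5,fy=2.5,interpolation=2)
cv2.imwrite("pics/crop.png",t[:,:,::-1])
s=monitor.get_obs();print(Ro.from_rotvec(s["orientation"]).as_matrix().round(3))
E
```

```text
yellow [0.583 0.255 0.107] tab [0.482 0.271 0.104]
top 2056 c [0.5914 0.2634 0.1058] nrm [ 0.043 -0.004 -0.999] rect [0.5871 0.2639] [0.1274 0.1668] 84.2 z [0.099 0.106 0.112]
   tab 530 [0.4809 0.2752] [0.0702 0.0611] 83.6 [0.4806 0.2744 0.102 ]
side 5164 c [0.5888 0.2697 0.1041] nrm [ 0.041 -0.007 -0.999] rect [0.5852 0.2665] [0.1267 0.1681] 83.7 z [0.099 0.104 0.109]
   tab 50 [0.48   0.3115] [0.0569 0.0152] 9.6 [0.4772 0.3119 0.0991]
blue [0.564 0.023 0.105] tab [0.461 0.042 0.101]
top 2036 c [0.5713 0.0193 0.1022] nrm [-0.004 -0.003 -1.   ] rect [0.5669 0.0201] [0.1267 0.1669] 78.8 z [0.097 0.102 0.108]
   tab 551 [0.4621 0.0404] [0.1254 0.0617] 78.3 [0.4631 0.0412 0.1026]
side 2875 c [0.57   0.0259 0.1006] nrm [-0.004 -0.004 -1.   ] rect [0.5645 0.0235] [0.1271 0.1684] 78.5 z [0.097 0.101 0.104]
   tab 691 [0.4623 0.0445] [0.0685 0.0574] 78.6 [0.4621 0.046  0.102 ]
green [ 0.563 -0.284  0.142] tab [ 0.47  -0.307  0.083]
top 2164 c [ 0.5689 -0.2862  0.1427] nrm [ 0.523  0.006 -0.853] rect [ 0.5718 -0.2872] [0.1644 0.1264] 11.8 z [0.096 0.143 0.183]
   tab 478 [ 0.4766 -0.3018] [0.0605 0.122 ] 3.5 [ 0.4756 -0.3055  0.0856]
side 1622 c [ 0.5694 -0.2778  0.1386] nrm [-0.463  0.02   0.886] rect [ 0.5712 -0.2817] [0.1623 0.1285] 12.2 z [0.093 0.14  0.181]
   tab 257 [ 0.471  -0.3026] [0.0438 0.0667] 10.8 [ 0.472  -0.3008  0.0843]
[[-0.925  0.381 -0.001]
 [ 0.381  0.925 -0.002]
 [-0.    -0.002 -1.   ]]
```

View pics/crop.png

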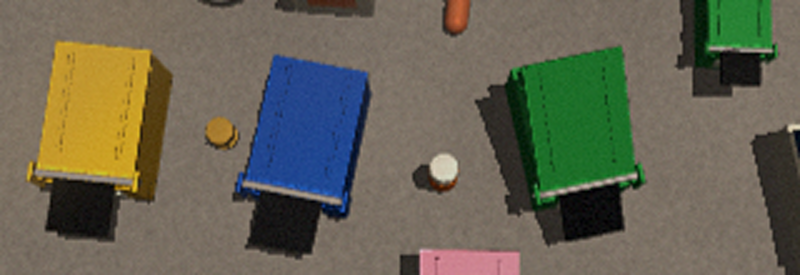

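The crop confirms the choice: the large green bin's lid (575,120) is raised, and the yellow lid (95,115) is flat with its tab at (82,208). The small green bin is at (740,25). By my fits, green_end is about (0.620,-0.274,0.155) with yaw +11.8° and about 0.5 rad open. The yellow tab point is about (0.470,0.277,0.104) with yaw −5.8°.

```bash
python3 -m crank '[[[0,0,-4],[0,0,0]],[[-3.4,-3.46,0],[0,0,0]],[[-3.4,-3.46,0],[0,0,0]],[[-3.4,-3.46,0],[0,0,0]],[[-3.4,-3.46,0],[0,0,0]]]' 0 30
python3 -m crank '[[[-3.4,-3.46,0],[0,0,0]],[[-3.4,-3.46,0],[0,0,0]],[[-3.4,-3.46,0],[0,0,0]],[[-3.4,-3.46,0],[0,0,0]],[[-3.4,-3.46,0],[0,0,0]]]'
python3 -m crank '[[[-3.4,-3.46,0],[0,0,0]],[[-3.4,-3.46,0],[0,0,0]],[[-3.4,-3.46,0],[0,0,0]],[[-3.4,-3.46,0],[0,0,0]],[[-3.4,-3.46,0],[0,0,0]]]'
python3 -m crank '[[[-3.4,-3.46,0],[0,0,0]],[[-3.4,-3.46,0],[0,0,0]],[[-3.4,-3.46,0],[0,0,0]],[[-3.4,-3.46,0],[0,0,0]],[[0,0,0],[0,0,0]]]'
```

```text
clock: 0.6
tcp_pos: [0.3305, 0.4422, 0.2709]
orientation: [-0.61, -3.082, 0.001]
contact_force: [0.7, -0.1, 1.2]
grip_width: 0.0123
gripper_force: 0.0
clock: 1.1
tcp_pos: [0.4216, 0.2175, 0.2712]
orientation: [-0.61, -3.082, -0.0]
contact_force: [0.5, 0.1, 1.2]
grip_width: 0.0001
gripper_force: 0.0
clock: 1.6
tcp_pos: [0.5128, -0.0069, 0.2713]
orientation: [-0.61, -3.082, -0.0]
contact_force: [1.2, 0.3, -0.8]
grip_width: -0.0
gripper_force: 0.0
clock: 2.1
tcp_pos: [0.5856, -0.1928, 0.271]
orientation: [0.624, 3.078, -0.008]
contact_force: [-0.2, -1.2, 0.1]
grip_width: 0.0002
gripper_force: 0.0
```

```bash
python3 -m crank '[[[-3.2,-3.05,0],[0,0,0]],[[-3.2,-3.05,0],[0,0,0]],[[0,0,0],[0,0,0]],[[0,0,4.5],[0,0,0]],[[0,0,4.5],[0,0,0]]]'
python3 -m crank '[[[0,0,0.5],[0,0,0]],[[0,0,0.7],[0,0,0]],[[0,0,0.7],[0,0,0]],[[0,0,0.7],[0,0,0]],[[0,0,0],[0,0,0]]]'
```

```text
clock: 2.6
tcp_pos: [0.6225, -0.2657, 0.1811]
orientation: [0.61, 3.079, 0.0]
contact_force: [-0.0, 1.1, 4.3]
grip_width: -0.0003
gripper_force: 4.0
clock: 3.1
tcp_pos: [0.622, -0.2657, 0.1558]
orientation: [0.61, 3.081, -0.0]
contact_force: [0.5, -0.6, -0.1]
grip_width: -0.0001
gripper_force: 0.1
```

```bash
python3 -m crank '[[[-0.2,-0.6,0],[0,0,0]],[[0,0,0.7],[0,0,0]],[[0,0,0.7],[0,0,0]],[[0,0,0.7],[0,0,0]],[[0,0,0.7],[0,0,0]]]'
python3 -m crank '[[[0,0,0.7],[0,0,0]],[[0,0,0.7],[0,0,0]],[[0,0,0.7],[0,0,0]],[[0,0,0.3],[0,0,0]],[[0,0,0.0],[0,0,0]]]'
```

```text
clock: 3.6
tcp_pos: [0.6213, -0.2717, 0.1265]
orientation: [-0.61, -3.082, -0.0]
contact_force: [1.1, -0.1, 0.6]
grip_width: 0.0
gripper_force: 0.6
clock: 4.1
tcp_pos: [0.6206, -0.2718, 0.1025]
orientation: [-0.61, -3.08, -0.0]
contact_force: [-0.4, -0.7, -1.0]
grip_width: 0.0002
gripper_force: 0.0
```

```bash
python3 -m crank '[[[0,0,0.2],[0,0,0]],[[0,0,0.2],[0,0,0]],[[0,0,0],[0,0,0]]]'
python3 -m crank '[[[0,0,0.2],[0,0,0]],[[0,0,0],[0,0,0]],[[0,0,0],[0,0,0]]]'
```

```text
clock: 4.4
tcp_pos: [0.6211, -0.2722, 0.101]
orientation: [0.611, 3.081, 0.001]
contact_force: [-5.2, 2.0, 11.1]
grip_width: -0.0001
gripper_force: 5.7
clock: 4.7
tcp_pos: [0.6211, -0.2723, 0.1007]
orientation: [0.611, 3.081, 0.002]
contact_force: [-8.2, 5.9, 23.3]
grip_width: -0.0001
gripper_force: 11.4
```

```bash
python3 -m crank '[[[0,0,-5],[0,0,0]],[[0,0,-5],[0,0,0]],[[0,0,-5],[0,0,0]],[[2.91,3.75,0],[0,0,0]],[[2.91,3.75,0],[0,0,0]]]'
python3 -m crank '[[[2.91,3.75,0],[0,0,0]],[[2.91,3.75,0],[0,0,0]],[[2.91,3.75,0],[0,0,0]],[[2.91,3.75,0],[0,0,0]],[[2.91,3.75,0],[0,0,0]]]'
python3 -m crank '[[[2.91,3.75,0],[0,0,0]],[[2.91,3.75,0],[0,0,0]],[[2.91,3.75,0],[0,0,0]],[[2.91,3.75,0],[0,0,0]],[[2.91,3.75,0],[0,0,0]]]'
python3 -m crank '[[[0,0,0],[0,0,0]],[[0,0,0],[0,0,0]]]'
python3 - <<'E'
from h import *
for n in("top","side"):
    p,d=optics.grab_frame(n);cv2.imwrite(f"pics/{n}1.png",p[:,:,::-1])
    L=pts(n,p,d,"green",(.57,-.285),.14,.092)
    c=L.mean(0);e=np.linalg.svd(L-c,full_matrices=0)[2];print(n,len(L),c.round(3),e[2].round(3),np.percentile(L[:,2],[2,50,98]).round(3))
E
```

```text
clock: 5.2
tcp_pos: [0.5963, -0.1816, 0.2495]
orientation: [0.615, 3.076, -0.001]
contact_force: [0.6, 1.3, -1.2]
grip_width: 0.0
gripper_force: 0.0
clock: 5.7
tcp_pos: [0.532, 0.0499, 0.2476]
orientation: [0.61, 3.081, 0.001]
contact_force: [1.2, 0.2, -0.7]
grip_width: -0.0001
gripper_force: 0.0
clock: 6.2
tcp_pos: [0.469, 0.2787, 0.2477]
orientation: [0.611, 3.081, 0.001]
contact_force: [0.7, -0.5, 0.1]
grip_width: -0.0
gripper_force: 0.0
clock: 6.4
tcp_pos: [0.4693, 0.278, 0.2472]
orientation: [-0.606, -3.083, 0.001]
contact_force: [0.3, -0.9, -0.2]
grip_width: 0.0001
gripper_force: 0.0
top 2046 [ 0.578 -0.286  0.102] [0.004 0.002 1.   ] [0.097 0.102 0.108]<stdin>:5: RuntimeWarning: Mean of empty slice.
  ret = um.true_divide(
Traceback (most recent call last):
IndexError: index 2 is out of bounds for axis 0 with size 0
```

View pics/side1.png

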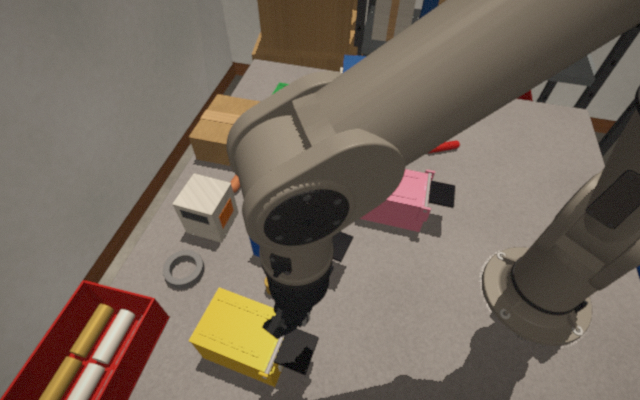

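The arm hides the green bin in the side view, but the top depth shows its lid level (normal vertical, z 0.102). The gripper is above the yellow tab, around (295,340), so I'll press down now.

```bash
python3 -m crank '[[[0,0,4.5],[0,0,0]],[[0,0,4.5],[0,0,0]],[[0,0,3],[0,0,0]],[[0,0,1],[0,0,0]],[[0,0,0.5],[0,0,0]]]'
python3 -m crank '[[[0,0,0.7],[0,0,0]],[[0,0,0.7],[0,0,0]],[[0,0,0.7],[0,0,0]],[[0,0,0],[0,0,0]]]'
python3 -m crank '[[[0,0,0.5],[0,0,0]],[[0,0,0.3],[0,0,0]],[[0,0,0],[0,0,0]]]'
```

```text
clock: 7.0
tcp_pos: [0.4703, 0.2756, 0.1119]
orientation: [-0.614, -3.081, 0.002]
contact_force: [-0.1, -0.1, 0.1]
grip_width: 0.0001
gripper_force: 0.0
clock: 7.4
tcp_pos: [0.4705, 0.2775, 0.0917]
orientation: [0.61, 3.081, 0.002]
contact_force: [-1.0, -0.4, 0.9]
grip_width: 0.0
gripper_force: 0.2
clock: 7.7
tcp_pos: [0.47, 0.2776, 0.0835]
orientation: [0.61, 3.082, 0.001]
contact_force: [0.2, 0.3, 2.0]
grip_width: 0.0001
gripper_force: 0.8
```

```bash
python3 -m crank '[[[0,0,0.4],[0,0,0]],[[0,0,0.3],[0,0,0]],[[0,0,0],[0,0,0]]]'
python3 -m crank '[[[0,0,0.2],[0,0,0]],[[0,0,0.1],[0,0,0]],[[0,0,0],[0,0,0]]]'
```

```text
clock: 8.0
tcp_pos: [0.4701, 0.2777, 0.0769]
orientation: [0.61, 3.081, 0.002]
contact_force: [-0.9, 0.1, 8.4]
grip_width: -0.0001
gripper_force: 3.7
clock: 8.3
tcp_pos: [0.4705, 0.2779, 0.0761]
orientation: [0.61, 3.081, 0.004]
contact_force: [-8.0, -4.1, 31.1]
grip_width: 0.0
gripper_force: 14.7
```

```bash
python3 -m crank '[[[0,0,-4],[0,0,0]],[[0,0,-5],[0,0,0]],[[0,0,-5],[0,0,0]],[[0,0,-4],[0,0,0]],[[4,2.8,0],[0,0,0]]]'
python3 -m crank '[[[4,2.8,0],[0,0,0]],[[4,2.8,0],[0,0,0]],[[4,2.8,0],[0,0,0]],[[4,2.8,0],[0,0,0]],[[4,2.8,0],[0,0,0]]]'
python3 -m crank '[[[4,2.8,0],[0,0,0]],[[4,2.8,0],[0,0,0]],[[0,0,0],[0,0,0]],[[0,0,0],[0,0,0]]]'
python3 - <<'E'
from h import *
for n in("top","side"):
    p,d=optics.grab_frame(n);cv2.imwrite(f"pics/{n}2.png",p[:,:,::-1])
    for col,ctr in(("green",(.57,-.285)),("yellow",(.587,.265)),("blue",(.566,.021))):
        L=pts(n,p,d,col,ctr,.14,.092)
        if len(L)<50: print(n,col,"hidden");continue
        e=np.linalg.svd(L-L.mean(0),full_matrices=0)[2][2]
        print(n,col,len(L),"tilt",np.arccos(abs(e[2])).round(3),np.percentile(L[:,2],[2,50,98]).round(3))
E
```

```text
clock: 8.8
tcp_pos: [0.4497, 0.3143, 0.2593]
orientation: [0.627, 3.07, 0.01]
contact_force: [1.4, 1.4, -1.3]
grip_width: -0.0001
gripper_force: 0.0
clock: 9.3
tcp_pos: [0.31, 0.5248, 0.2526]
orientation: [-0.61, -3.081, 0.002]
contact_force: [0.9, -0.1, -0.2]
grip_width: 0.0
gripper_force: 0.0
clock: 9.7
tcp_pos: [0.2574, 0.6065, 0.2518]
orientation: [-0.605, -3.082, 0.004]
contact_force: [1.0, -0.2, -0.3]
grip_width: -0.0002
gripper_force: 0.0
top green 2050 tilt 0.005 [0.097 0.102 0.108]
top yellow 2128 tilt 0.587 [0.096 0.146 0.188]
top blue 2030 tilt 0.004 [0.097 0.102 0.108]
side green 1648 tilt 0.012 [0.094 0.1   0.104]
side yellow 5735 tilt 0.594 [0.094 0.145 0.186]
side blue 2878 tilt 0.006 [0.097 0.101 0.104]
```

View pics/side2.png

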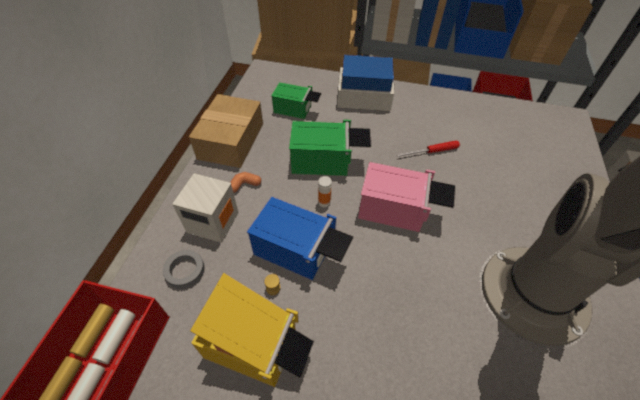

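The side view shows the large green lid shut (320,145), the yellow lid tipped up at about 0.59 rad (245,325), and the blue lid shut (290,235). Nothing else has moved, and the robot is clear.

```bash
python3 -c "
from bench import r
print(r.hand_in())"
```

```text
the job is handed in; nothing more can be done
None
```

The green bin's lid was pressed fully shut first (about 0 rad), then the yellow bin's lid was opened to its stop (about 0.59 rad measured); the blue lid is still shut, and the job was handed in after about 10 s of robot time with the arm clear.

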